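# Pack the jewellery case and raise its carry handle

## Robot

A 6-joint arm with a two-finger parallel gripper is mounted at the origin on the work surface. World frame = base frame: x ahead of the robot, y to its left, z up, the work surface at z = 0. Lengths are in m, angles in rad, forces in N, time in s.
With the tool pointing down it reaches from about 0.375 to 0.925 m from the base axis. Payload 5.7 kg.
Tool frame: the origin (TCP) lies midway between the tips of the shut fingers; the grasp point (between the pads) lies 19 mm behind it; z points along the fingers, y is the line along which they close (so a half turn about z gives the same grasp; the last joint's range is limited). The gripper opens to 85 mm and grips with 20 to 120 N. Pads are 22 mm wide; open, the fingers measure 114 mm over their backs; the gripper's body (76 mm by 85 mm) begins 54 mm behind the grasp point. The pads swing forward as they close: fully open they stand 13 mm farther back than shut.
Start: joints at [-1.411, 0.359, 1.51, -0, 1.272, -0.115], TCP at [0.163, -0.577, 0.231] pointing down, gripper open.
Joint ranges: [-2.97, 2.97], [-1.01, 2.36], [0.21, 2.38], [-0.96, 4.11], [0.2, 2.71], [-2.98, 2.98]. Speed limits (rad/s): [2.39, 2.39, 3.14, 3.14, 3.14, 3.14].

## Interface

Orientations are given as a rotation vector (axis times angle).
In Python, from station import * gives the robot as it stands.
- The arm moves only by the tool servo_tool, never from a script. Its argument "series" is text: rows parted by semicolons, each of 7 numbers parted by spaces: the turn, a rotation vector about the tool's x, y, z in degrees, then the shift along the tool's x, y, z in cm, then the opening in per cent of the stroke, from 0 (shut) to 100 (fully open). In form: ax ay az tx ty tz hand; .... A call has 1 to 8 rows; each row is the pose to reach, as a shift and turn from the pose commanded when the call began, along the tool's axes at that moment; what a row does not reach only later rows make up. A row lasts 1/10 s, in which the tool goes at most 50 mm and 8.59 degrees, less where a joint would pass 70% of its speed; a pose out of reach is approached as far as the arm can. A call with a gripper value outside its range is refused whole. The fingers move at their own pace and stop on an object; "grip_force" is the grip in N (left out, the last holds). Time passes only in rows, so rows that repeat a pose let the fingers close. It gives the time, the measured TCP pose, the force, the opening and the grip force at its end, in the units of the state.
- get_obs(): the state, without advancing time (a new reading comes with each control period).
- grab_frame(name): name is "side" or "top"; returns (picture, depth): 420x560x3 uint8, blue, green, red; 420x560 float32, m along the optical axis (not along the pixel's ray), 0 where there is no reading.
- camera_info(name): a dict with "mtx" (3x3 intrinsics, pixels), "dist" ([k1, k2, p1, p2, k3] as OpenCV has them; the pictures are not rectified), "R" (3x3) and "t" (3): a world point X has camera coordinates R X + t. Camera axes: x right, y down, z forward; pixel columns grow to the right and rows downward; lengths in m; the calibration is good to about 2 mm. A picture is of the moment at which its call begins. camera_info takes no time and is no camera call.
- job_done(): hands the job in; it is judged then, once.
Trained networks look in the newest picture that a camera, given by its name, has taken for a name from the list of things; names that differ only in an ending like _2 or _b are one class to them, and where a whole thing is asked for, a point or a joint stands for the part that bears it (a point fixed in the world has none). Each returns a list of dicts, best first, with "confidence" (0 to 1); they miss things now and then, are a little off and sometimes report something else, mostly with a low value. They report only what shows in the picture. A call takes as long as a camera call. They do not tell look-alikes from the thing itself.
- silhouettes(camera, thing): "mask" (420x560 bool, what is visible of it) and "box" ([left, top, width, height] in pixels, round what is visible of it).
The state is a dict: "t": time; "q": joint angles; "dq": joint speeds; "tau": joint torques, N m; "position": TCP position; "tool_rot": TCP orientation; "contact_force": force on the tool from outside, world axes, zero at the start; "wrist_torque": the same for the moment, N m; "grip_width": finger opening in m; "finger_force": force on a finger pad.
Only numpy, scipy, OpenCV 4.12 (cv2) and the standard library are available. Lean on these libraries where they do the work, as an engineer would, in place of code of your own. Each camera call takes 0.05 s, during which the arm holds its last target. There are 200 camera calls.

## Task

Pick up the black scoop tray by its grip plate, tip all four trinkets from it into the open jewellery case, and set the empty tray back down flat on its marble mat. Then swing the case's carry handle up until it snaps into its upright end position, and let go. Leave the other things on the dressing table where they are.

Things in the scene. Friction and masses are not known exactly. Their poses are not given: they have to be found in the camera images.
- case: Open-topped dark wood jewellery case, fixed to the table, 170 (its x) x 210 (its y) x 85 mm high, walls and floor 6 mm thick. Origin: centre of its underside; z up, +x towards the side over which the handle lies folded.
- handle (a joint): Carry handle of the case: a U of round steel bar hinged on the case's two end faces, hinge line along the case's y. 0 = folded level, out past the +x wall; grows as it swings up; 1.571 = upright at its stop. It starts folded. An over-centre spring pulls it back down until 1.1 rad (at most 0.35 N m, about 2.5 N at the grip), and beyond that pulls it up to its stop and holds it there.
- handle_pivot (a point): Middle of the handle's hinge line: at the case's centre, 60 mm above the table.
- handle_grip (a point): Centre of the grip, a round bar 14 mm thick, 120 mm long, parallel to the case's y, 140 mm from the hinge line. Folded level it lies 60 mm above the table, 140 mm from the case's centre along +x, 48 mm clear of the wall; upright, 200 mm above the table over the case's centre. The two side arms run 118 mm either side of it.
- mat: Marble mat fixed to the table, 270 (x) x 230 (y) x 6 mm; the tray starts on it and must return to it. Origin: centre of its underside.
- tray: Loose black scoop tray, 170 (x) x 130 (y) mm, 0.2 kg, floor 4 mm thick, 22 mm walls on three sides, open without a lip at its -x end. At its +x end stands a grip plate 10 mm thick, 60 mm wide (y), faces 75 and 85 mm from the tray's centre, top 72 mm above its underside. Origin: centre of the underside. The trinkets slide off at 25 to 36 degrees of tilt.
- cuff: Trinket in the tray: steel cuff bracelet, a ring 54 mm across and 20 mm high. Origin: centre of its underside.
- brooch: Trinket in the tray: faceted steel brooch, 38 mm across, 15 mm high. Origin: centre of its underside.
- bead: Trinket in the tray: chunky glass bead, 26 x 22 x 22 mm. Origin: centre of its underside.
- stopper: Trinket in the tray: cut-glass stopper, 34 mm across, 31 mm high. Origin: centre of its underside.
- decanter_a: Bystander: round glass decanter with ball stopper, 92 mm across, 170 mm high. Origin: centre of its underside.
- decanter_b: Bystander: slightly smaller glass decanter, 86 mm across, 158 mm high. Origin: centre of its underside.
- jar: Bystander: lidded glass jar, 96 mm across, 110 mm high. Origin: centre of its underside.
- compact: Bystander: round black powder compact, 54 mm across, 16 mm high. Origin: centre of its underside.
- lipstick: Bystander: brass lipstick tube standing upright, 22 mm across, 75 mm high. Origin: centre of its underside.
- perfume: Bystander: amber perfume bottle, 50 x 32 mm, 98 mm high. Origin: centre of its underside.
- brush: Bystander: dark wood paddle hairbrush lying bristles down, 205 mm long (x, head to +x), 62 mm wide, 32 mm high. Origin: on its underside, near its middle.
Not all that is in view belongs to the job. What is shaped like the tray but orange or red is not meant.

How it is judged:
On the way, in this order (a step that is already met when the one before it is completed fails the run):
1. all four trinkets lie in the case while the tray is still held tipped above the table (x of cuff in the frame of case between -0.082 and 0.082 m and y of cuff in the frame of case between -0.102 and 0.102 m and z of cuff in the frame of case between 0 and 0.08 m and x of brooch in the frame of case between -0.082 and 0.082 m and y of brooch in the frame of case between -0.102 and 0.102 m and z of brooch in the frame of case between 0 and 0.08 m and x of bead in the frame of case between -0.082 and 0.082 m and y of bead in the frame of case between -0.102 and 0.102 m and z of bead in the frame of case between 0 and 0.08 m and x of stopper in the frame of case between -0.082 and 0.082 m and y of stopper in the frame of case between -0.102 and 0.102 m and z of stopper in the frame of case between 0 and 0.08 m and angle between tray's own z axis and vertical above 0.35 rad and height (world z) of tray above 0.03 m), for 0.1 s.
2. the tray stands flat on its mat again, released (horizontal distance between tray and mat below 0.075 m and z of tray in the frame of mat below 0.012 m and angle between tray's own z axis and vertical below 0.06 rad and linear speed of tray below 0.02 m/s and contact force between the fingers and tray below 0.1 N), for 0.2 s.
3. the handle is upright in its end position (value of joint handle above 1.51 rad and velocity of joint handle below 0.1 rad/s), for 0.2 s.
At the end, for the whole second after the job is handed in: All four trinkets are inside the case; the tray lies flat (within 3 degrees) on the marble mat, its centre within 75 mm of the mat's, at rest and released; the handle is within 0.06 rad of its upright end stop (1.571) and at rest (all of step 2 and all of step 3 and x of cuff in the frame of case between -0.082 and 0.082 m and y of cuff in the frame of case between -0.102 and 0.102 m and z of cuff in the frame of case between 0 and 0.08 m and x of brooch in the frame of case between -0.082 and 0.082 m and y of brooch in the frame of case between -0.102 and 0.102 m and z of brooch in the frame of case between 0 and 0.08 m and x of bead in the frame of case between -0.082 and 0.082 m and y of bead in the frame of case between -0.102 and 0.102 m and z of bead in the frame of case between 0 and 0.08 m and x of stopper in the frame of case between -0.082 and 0.082 m and y of stopper in the frame of case between -0.102 and 0.102 m and z of stopper in the frame of case between 0 and 0.08 m); the robot touches nothing.
It fails at once if a bystander is moved by more than 30 mm (distance of any of decanter_a, decanter_b, jar, compact, lipstick, perfume, brush from where it was at the start of the episode above 0.03 m).
It also fails if it takes over 72 s, if anything falls off the work surface, if the arm or the gripper's body presses on something with over 40 N, if the wrist force passes 120 N, or if a joint passes its speed limit or range.

## Working session

There is one attempt and no reset: what is moved stays moved. The work goes in short steps, Python scripts to look and compute and a tool call to move; the robot and the scene stay as the last step left them, time stands still between calls to the robot, and variables do not carry over. Pictures are saved under pics/ and viewed, at most 10 in all, crops included, and the job is handed in when it is done.

Besides the shell and the picture viewer there is one more tool, called as a command line: name --argument value ..., lists and objects as JSON in quotes. servo_tool: Moves the arm, as the interface text tells. Its arguments: {"type":"object","properties":{"series":{"type":"string"},"grip_force":{"type":"number"}},"required":["series"]}

```bash
mkdir -p pics; ls
python3 - <<'E'
from station import *
import cv2,numpy as np
for n in("top","side"):
    p,d=grab_frame(n); cv2.imwrite(f"pics/{n}0.png",p); np.save(f"{n}0.npy",d)
    c=camera_info(n); print(n,c['mtx'],c['dist'],c['R'],c['t'])
print(get_obs())
E
```

```text
pics
top [[492.8956695    0.         280.66897487]
 [  0.         492.8956695  209.7816296 ]
 [  0.           0.           1.        ]] [-0.11210111  0.          0.          0.          0.        ] [[ 0.01947083 -0.99980785 -0.00226922]
 [-0.99806559 -0.01930277 -0.05909717]
 [ 0.05904201  0.0034155  -0.99824966]] [-0.02977345  0.52896159  1.49339083]
side [[414.0499193    0.         282.53101391]
 [  0.         414.0499193  212.85368196]
 [  0.           0.           1.        ]] [-0.03739586  0.          0.          0.          0.        ] [[-0.93674627 -0.34952362 -0.01842992]
 [-0.19418893  0.5628043  -0.80345627]
 [ 0.29119938 -0.74905578 -0.59507844]] [0.4825916  0.17583168 1.06259486]
{'t': 0.1, 'q': array([-1.41110824e+00,  3.59474727e-01,  1.51137270e+00, -3.39431801e-05,
        1.27252357e+00, -1.15132732e-01]), 'dq': array([-0.00182319, -0.0008531 , -0.00225818, -0.00066864,  0.00050224,
       -0.00032548]), 'tau': array([-3.55269967e-04, -5.28651953e+01, -2.79350460e+01, -4.18748805e-04,
        5.06222510e-03, -1.14389479e-06]), 'position': array([ 0.16268235, -0.57684716,  0.23049435]), 'tool_rot': array([-3.11021753e+00, -4.30102443e-01,  1.13098659e-04]), 'contact_force': array([ 0.02903449,  0.49148222, -1.14082836]), 'wrist_torque': array([ 0.01600787, -0.02613905, -0.00803032]), 'finger_force': 0.0, 'grip_width': 0.08551328139810536}
```

View pics/top0.png

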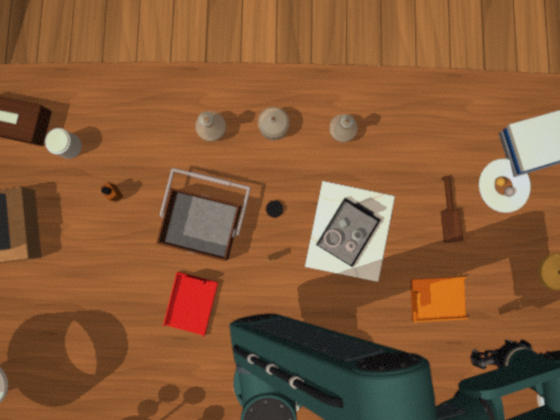

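View pics/side0.png

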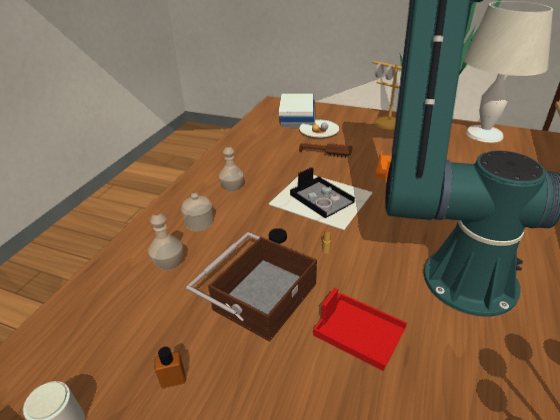

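The top view shows the case around (200,222), with the handle folded away from the robot towards (208,175). The tray is around (350,232) on the mat, with its grip plate at the upper right (365,207) and its open end at the lower left. The lipstick stands at about (280,253), the compact at (275,208), and the jar and decanters behind. The orange and red trays are distractors.

```bash
cat > h.py <<'E'
from station import *
import cv2,numpy as np
from scipy.spatial.transform import Rotation as Ro
def cloud(n,d):
    c=camera_info(n); v,u=np.mgrid[0:420,0:560]
    xy=cv2.undistortPoints(np.stack([u,v],-1).reshape(-1,1,2).astype(float),c['mtx'],np.array(c['dist'])).reshape(420,560,2)
    P=np.dstack([xy[...,0]*d,xy[...,1]*d,d])
    return (P-np.array(c['t']))@np.array(c['R'])
def rect(P):
    r=cv2.minAreaRect(P[:,:2].astype(np.float32)); return np.round(r[0],4),np.round(r[1],4),round(r[2],2)
E
python3 - <<'E'
from h import *
for n in("top","side"):
    p,d=grab_frame(n); C=cloud(n,d); np.save(n+"C.npy",C)
    for th in "case handle_grip mat tray cuff brooch bead stopper decanter_a jar compact lipstick perfume brush".split():
        for s in silhouettes(n,th)[:3]:
            m=s['mask']&(d>0); 
            if m.sum()<5: continue
            np.save(f"m_{n}_{th}.npy",m) if s is not None and s['confidence']>.5 else 0
            P=C[m]; print(n,th,round(s['confidence'],2),s['box'],m.sum(),np.median(P,0).round(3),P[:,2].min().round(3),P[:,2].max().round(3),*rect(P))
print(get_obs()['t'])
E
```

```text
top case 0.92 [156.1, 168.9, 95.3, 90.4] 4863 [0.492 0.228 0.01 ] -0.007 0.095 [0.5111 0.2259] [0.262  0.2377] 75.53
top case 0.16 [303.8, 180.6, 87.4, 100.4] 3979 [ 0.47  -0.241  0.006] -0.006 0.079 [ 0.4697 -0.2338] [0.2318 0.2717] 79.36
top handle_grip 0.84 [158.9, 168.0, 92.3, 69.3] 665 [0.601 0.181 0.064] -0.006 0.074 [0.5571 0.2142] [0.2616 0.1561] 76.54
top mat 0.79 [302.2, 180.1, 91.0, 105.1] 3803 [ 0.47  -0.249  0.006] -0.006 0.079 [ 0.4692 -0.2329] [0.2323 0.2723] 80.04
top tray 0.98 [318.0, 196.8, 63.5, 69.4] 2098 [ 0.475 -0.233  0.012] -0.001 0.087 [ 0.4693 -0.2308] [0.1358 0.1844] 59.48
top tray 0.96 [164.3, 270.1, 52.2, 64.1] 2426 [0.238 0.252 0.006] -0.009 0.08 [0.2376 0.2543] [0.14   0.1741] 75.6
top tray 0.89 [408.2, 277.0, 58.7, 44.5] 2304 [ 0.263 -0.512  0.006] -0.007 0.082 [ 0.2655 -0.5128] [0.1328 0.1782] 4.49
top cuff 0.63 [326.0, 232.0, 15.2, 14.1] 139 [ 0.44  -0.172  0.027] 0.006 0.04 [ 0.4439 -0.1738] [0.0571 0.0472] 27.29
top cuff 0.55 [156.5, 170.5, 91.6, 91.5] 4998 [0.493 0.229 0.01 ] -0.007 0.095 [0.5142 0.225 ] [0.2627 0.2482] 77.19
top brooch 0.41 [345.
[... 2877 characters left out ...]
142.6, 51.7, 15.6] 412 [ 0.509 -0.532  0.032] -0.001 0.04 [ 0.5346 -0.5658] [0.1155 0.2031] 83.52
side compact 0.61 [270.3, 229.5, 16.5, 15.3] 227 [0.528 0.006 0.017] 0.0 0.022 [ 0.5337 -0.0076] [0.0503 0.0754] 22.21
side lipstick 0.49 [320.6, 231.6, 14.2, 22.2] 156 [0.379 0.017 0.038] -0.0 0.076 [ 0.3857 -0.0072] [0.0227 0.0642] 15.83
side perfume 0.81 [157.7, 346.7, 29.0, 40.3] 886 [0.562 0.509 0.062] -0.003 0.102 [0.5876 0.4792] [0.0495 0.0926] 40.39
side perfume 0.2 [292.2, 168.1, 65.6, 50.3] 1483 [ 0.48  -0.242  0.016] 0.0 0.083 [ 0.4989 -0.2644] [0.1668 0.2786] 58.3
side brush 0.89 [299.3, 142.2, 53.0, 13.8] 393 [ 0.509 -0.531  0.033] 0.0 0.04 [ 0.5399 -0.5399] [0.2042 0.0696] 6.94
1.6
```

Run:
```python
from h import *
C=np.load("topC.npy"); S=np.load("sideC.npy")
def sel(X,c,r,z0,z1):
    P=X.reshape(-1,3); return P[(np.hypot(P[:,0]-c[0],P[:,1]-c[1])<r)&(P[:,2]>z0)&(P[:,2]<z1)]
for X in(C,S):
    P=sel(X,(.47,-.235),.14,.05,.1); print("plate",len(P),P.mean(0),P[:,2].max(),*rect(P))
    P=sel(X,(.47,-.235),.14,.064,.1); print("plate top",len(P),P.mean(0),*rect(P))
    P=sel(X,(.47,-.235),.14,.02,.1); print("tray",len(P),*rect(P))
    P=sel(X,(.48,.22),.16,.075,.1); print("rim",len(P),*rect(P))
    P=sel(X,(.60,.20),.14,.04,.075); P=P[P[:,0]>.57];print("handle",len(P),P.mean(0),*rect(P))
o=get_obs(); print(Ro.from_rotvec(o['tool_rot']).as_matrix().round(3))
```

```text
plate 97 [ 0.53520203 -0.26567012  0.07464713] 0.08688229871447986 [ 0.5356 -0.2666] [0.0599 0.0106] 59.66
plate top 81 [ 0.53544408 -0.26630736  0.07797198] [ 0.5359 -0.2667] [0.0599 0.0106] 60.61
tray 683 [ 0.4668 -0.2268] [0.132  0.1711] 59.55
rim 605 [0.4807 0.2237] [0.2178 0.173 ] 76.44
handle 470 [0.62170814 0.21189147 0.06389767] [0.6548 0.202 ] [0.1685 0.2527] 0.24
plate 142 [ 0.53212304 -0.26171437  0.06786738] 0.08320991034311577 [ 0.5319 -0.2655] [0.063  0.0147] 61.07
plate top 86 [ 0.53219691 -0.26242349  0.07467336] [ 0.5331 -0.265 ] [0.0612 0.0146] 62.94
tray 850 [ 0.4643 -0.2263] [0.137  0.1742] 58.82
rim 1238 [0.477  0.2252] [0.217 0.174] 77.48
handle 681 [0.62355205 0.2283523  0.06320842] [0.655  0.2026] [0.1692 0.2519] 0.3
[[ 0.962  0.271 -0.   ]
 [ 0.271 -0.962  0.   ]
 [ 0.    -0.    -1.   ]]
```

```bash
cat >> h.py <<'E'
def pose(yaw,tilt=0):
    "tool y along yaw (deg), tool z down then tilted by tilt deg towards +y"
    a=np.radians(yaw); y=np.array([np.cos(a),np.sin(a),0]); z=np.array([0,0,-1.]); x=np.cross(y,z)
    return Ro.from_matrix(np.stack([x,y,z],1))*Ro.from_euler('x',-tilt,degrees=True)
def row(pos,R,base=None):
    o=get_obs(); R0,p0=base or (Ro.from_rotvec(o['tool_rot']),o['position'])
    r=(R0.inv()*R).as_rotvec(degrees=True); t=R0.inv().apply(np.array(pos)-p0)*100
    print(r.round(2),t.round(2),'rows>=',max(np.linalg.norm(r)/8.59,np.linalg.norm(t)/5).round(1)); return R,np.array(pos)
E
python3 -c "
from h import *
b=row((.5345,-.266,.15),pose(-30))
row((.5345,-.266,.040),pose(-30),b)"
```

```text
[-1.000e-02 -0.000e+00 -4.426e+01] [ 44.23 -19.89   8.13] rows>= 9.8
[0. 0. 0.] [ 0.  0. 11.] rows>= 2.2
```

servo_tool --series "0 0 -44.3 44.2 -19.9 8.1 100;0 0 -44.3 44.2 -19.9 8.1 100;0 0 -44.3 44.2 -19.9 8.1 100;0 0 -44.3 44.2 -19.9 8.1 100;0 0 -44.3 44.2 -19.9 8.1 100;0 0 -44.3 44.2 -19.9 8.1 100;0 0 -44.3 44.2 -19.9 8.1 100;0 0 -44.3 44.2 -19.9 8.1 100"

```text
t: 2.4
position: [0.4666, -0.3226, 0.1653]
tool_rot: [2.72, 1.572, 0.0]
contact_force: [0.1, -1.1, 0.5]
grip_width: 0.0855
finger_force: 0.0
```

```bash
python3 -c "
from h import *
print(get_obs()['position'],get_obs()['q'].round(3))
b=row((.5345,-.266,.15),pose(-30))"
```

```text
[ 0.46655397 -0.32258963  0.16527305] [-0.727  0.38   1.66  -0.     1.101 -0.204]
[0.03 0.01 0.04] [8.3  3.06 1.53] rows>= 1.8
```

servo_tool --series "0 0 0 8.3 3 1.5 100;0 0 0 8.3 3 1.5 100;0 0 0 8.3 3 1.5 100;0 0 0 8.3 3 1.5 100"

```text
t: 2.8
position: [0.5328, -0.2664, 0.1501]
tool_rot: [-2.718, -1.575, 0.001]
contact_force: [0.3, 0.5, -0.2]
grip_width: 0.0851
finger_force: 0.0
```

```bash
python3 -c "
from h import *
print(get_obs()['position'],get_obs()['q'].round(3))
b=row((.5345,-.266,.04),pose(-30))
p,d=grab_frame('side'); cv2.imwrite('pics/s1.png',cv2.resize(p[100:240,220:420],None,fx=3,fy=3))"
```

```text
[ 0.53278495 -0.26637974  0.15007954] [-0.579  0.435  1.61  -0.     1.097 -0.059]
[-0.04  0.02  0.18] [ 0.12  0.14 11.01] rows>= 2.2
```

View pics/s1.png

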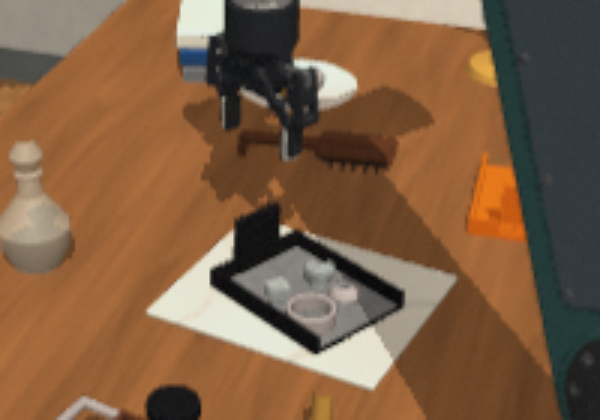

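The gripper is above the plate (crop 255,235), with its fingers open across the plate's thickness. Next I descend and grip.

servo_tool --series "0 0 0.2 0.1 0.1 5 100;0 0 0.2 0.1 0.1 8 100;0 0 0.2 0.1 0.1 11 100;0 0 0.2 0.1 0.1 11 100;0 0 0.2 0.1 0.1 11 0;0 0 0.2 0.1 0.1 11 0;0 0 0.2 0.1 0.1 11 0;0 0 0.2 0.1 0.1 11 0" --grip_force 90

```text
t: 3.65
position: [0.5347, -0.2673, 0.0418]
tool_rot: [2.721, 1.566, 0.002]
contact_force: [-0.4, 0.2, -0.3]
grip_width: 0.0282
finger_force: 0.0
```

servo_tool --series "0 0 0 0 0 0 0;0 0 0 0 0 0 0;0 0 0 0 0 0 0;0 0 0 0 0 0 0"

```text
t: 4.05
position: [0.5343, -0.2668, 0.0414]
tool_rot: [2.722, 1.567, 0.001]
contact_force: [-1.3, 0.4, 5.7]
grip_width: 0.0089
finger_force: 88.9
```

servo_tool --series "0 0 0 0 0 -0.5 0;0 0 0 0 0 -2 0;0 0 0 0 0 -4 0;0 0 0 0 0 -7 0;0 0 0 0 0 -11 0;0 0 0 0 0 -15 0;0 0 0 0 0 -18.5 0;0 0 0 0 0 -20.8 0"

```text
t: 4.85
position: [0.5346, -0.2669, 0.2513]
tool_rot: [2.72, 1.566, 0.002]
contact_force: [0.2, -0.2, -3.4]
grip_width: 0.0088
finger_force: 88.0
```

```bash
python3 -c "
from h import *
print(get_obs()['position'],get_obs()['contact_force'])
b0=(Ro.from_rotvec(get_obs()['tool_rot']),get_obs()['position'])
row((.62,.2,.25),pose(0))
row((.60,-.03,.25),pose(-15))
p,d=grab_frame('side'); cv2.imwrite('pics/s2.png',cv2.resize(p[60:240,220:420],None,fx=3,fy=3))"
```

```text
[ 0.53455788 -0.26689198  0.25134904] [ 0.20081625 -0.24464062 -3.37887102]
[  0.18   0.05 -30.14] [ 44.67 -16.05   0.08] rows>= 9.5
[  0.18   0.03 -15.14] [23.77 -6.23  0.11] rows>= 4.9
```

View pics/s2.png

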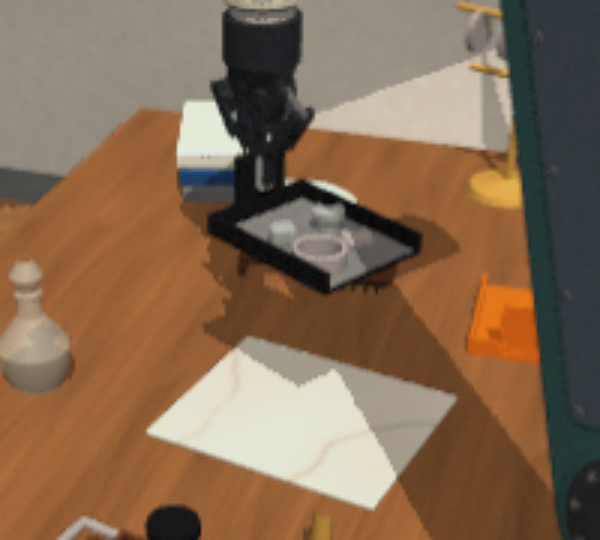

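The tray is lifted level with all four trinkets in it (crop 315,240).

servo_tool --series "0 0 -1 1.0 -0.2 0 0;0 0 -3 3.5 -0.9 0 0;0 0 -5 7 -1.8 0 0;0 0 -7.5 11 -2.9 0 0;0 0 -10 15 -3.9 0 0;0 0 -12 18.5 -4.9 0 0;0 0 -14 21.5 -5.7 0 0;0 0 -15 23.7 -6.2 0 0"

```text
t: 5.7
position: [0.5978, -0.0272, 0.2454]
tool_rot: [-2.488, -1.911, 0.004]
contact_force: [-0.4, 0.3, -2.7]
grip_width: 0.009
finger_force: 88.0
```

```bash
python3 -c "
from h import *
print(get_obs()['position'])
row((.62,.2,.25),pose(0))"
```

```text
[ 0.5978083  -0.0271828   0.24543728]
[ -0.28  -0.07 -14.94] [22.52 -3.72 -0.43] rows>= 4.6
```

servo_tool --series "0 0 -1 2.5 -0.4 0 0;0 0 -3 5.5 -0.9 0 0;0 0 -5 9 -1.5 -0.2 0;0 0 -7.5 12.5 -2.1 -0.2 0;0 0 -10 16 -2.7 -0.3 0;0 0 -12 19 -3.2 -0.4 0;0 0 -14 21.3 -3.6 -0.4 0;0 0 -15 22.5 -3.7 -0.4 0"

```text
t: 6.5
position: [0.6205, 0.1989, 0.2495]
tool_rot: [-2.218, -2.22, 0.005]
contact_force: [0.1, 0.5, -4.5]
grip_width: 0.009
finger_force: 88.1
```

```bash
python3 -c "
from h import *
o=get_obs();print(o['position'],o['q'].round(2))
b0=(Ro.from_rotvec(o['tool_rot']),o['position'])
off=np.array([0,-.165,.0355])
for t,L in [(6,(.465,.218,.19)),(12,(.475,.219,.16)),(18,(.487,.22,.13)),(24,(.495,.22,.105)),(32,(.498,.22,.095)),(40,(.498,.22,.09)),(48,(.498,.22,.09)),(52,(.498,.22,.09))]:
    R=pose(0,t); row(np.array(L)-R.apply(off),R,b0)"
```

```text
[0.62052479 0.19886869 0.24946435] [0.2  0.42 1.36 0.   1.36 0.2 ]
[-6.26 -0.01  0.07] [1.91 0.49 0.69] rows>= 0.7
[-1.226e+01 -1.000e-02  7.000e-02] [2.01 0.86 2.04] rows>= 1.4
[-1.826e+01 -1.000e-02  7.000e-02] [2.11 1.26 3.47] rows>= 2.1
[-2.426e+01 -2.000e-02  7.000e-02] [2.11 1.1  4.49] rows>= 2.8
[-3.226e+01 -2.000e-02  7.000e-02] [ 2.11 -0.12  3.69] rows>= 3.8
[-4.026e+01 -3.000e-02  6.000e-02] [ 2.12 -1.88  2.63] rows>= 4.7
[-4.826e+01 -3.000e-02  6.000e-02] [ 2.12 -3.84  1.33] rows>= 5.6
[-5.226e+01 -3.000e-02  6.000e-02] [ 2.12 -4.89  0.78] rows>= 6.1
```

servo_tool --series "-6 0 0 1.9 0.5 0.7 0;-12 0 0 2 0.9 2 0;-18 0 0 2.1 1.3 3.5 0;-24 0 0 2.1 1.1 4.5 0;-32 0 0 2.1 -0.1 3.7 0;-40 0 0 2.1 -1.9 2.6 0;-48 0 0 2.1 -3.9 1.3 0;-52 0 0 2.1 -4.9 0.8 0"

```text
t: 7.3
position: [0.5765, 0.2115, 0.2686]
tool_rot: [1.76, 1.756, 0.749]
contact_force: [22.6, -14.2, 19.6]
grip_width: 0.0086
finger_force: 89.2
```

servo_tool --series "0 0 0 0 0 0 0;0 0 0 0 0 0 0;0 0 0 0 0 0 0;0 0 0 0 0 0 0"

```text
t: 7.7
position: [0.5802, 0.2117, 0.2722]
tool_rot: [1.75, 1.756, 0.751]
contact_force: [0.7, -0.0, -1.3]
grip_width: 0.0089
finger_force: 89.6
```

```bash
python3 -c "
from h import *
o=get_obs();print(o['position'],o['q'].round(2))
p,d=grab_frame('side'); p2,d=grab_frame('top')
a=cv2.resize(p[150:350,150:350],(400,400)); b=cv2.resize(p2[130:280,130:280],(400,400))
cv2.imwrite('pics/s3.png',np.hstack([a,b]))"
```

```text
[0.58022933 0.21168937 0.27220979] [ 0.4   0.13  2.05 -0.96  0.34  1.22]
```

View pics/s3.png

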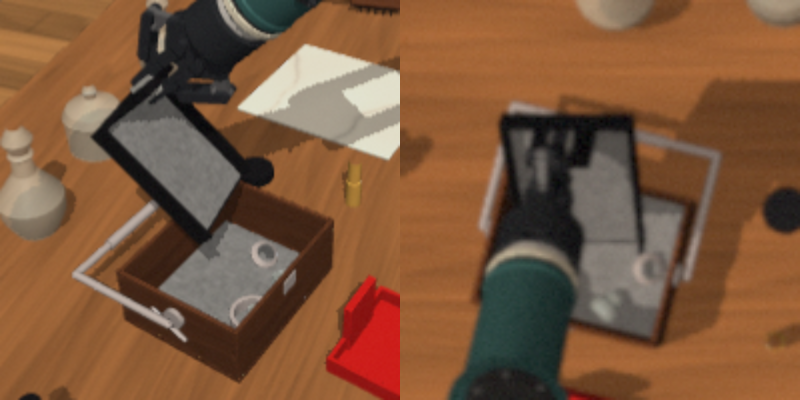

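The tray is empty (left 170,160). The cuff (245,305) and brooch (265,252) lie in the case, and a glass piece shows at (605,305) on the right. I check for the fourth trinket before leaving.

```bash
python3 -c "
from h import *
cc=np.array([.479,.2245]);a=np.radians(-13);M=np.array([[np.cos(a),np.sin(a)],[-np.sin(a),np.cos(a)]])
for n in('side','top'):
  p,d=grab_frame(n);C=cloud(n,d)
  for th in 'cuff brooch bead stopper'.split():
    for s in silhouettes(n,th)[:2]:
      m=s['mask']&(d>0)
      if m.sum()>5:
        c=np.median(C[m],0); print(n,th,round(s['confidence'],2),np.array(s['box']).round(),(M@(c[:2]-cc)).round(3),c[2].round(3))
p,d=grab_frame('side');cv2.imwrite('pics/s4.png',cv2.resize(p[230:345,180:330],None,fx=5,fy=5))
o=get_obs();b0=(Ro.from_rotvec(o['tool_rot']),o['position'])
row((.60,.2,.27),pose(0,35),b0);row((.62,.19,.26),pose(0,0),b0)
"
```

```text
side cuff 0.33 [314. 142.  38.  16.] [ 0.185 -0.735] 0.033
side brooch 0.63 [273. 273.  14.   8.] [-0.004 -0.062] 0.026
side brooch 0.57 [182. 191.  29.  40.] [ 0.338 -0.111] 0.072
side bead 0.65 [154. 346.  32.  39.] [0.018 0.296] 0.063
side stopper 0.3 [184. 243. 131. 100.] [0.001 0.009] 0.037
side stopper 0.2 [188. 249.  45.  65.] [0.116 0.095] 0.064
top brooch 0.54 [215. 224.  13.  16.] [ 0.001 -0.069] 0.019
top stopper 0.51 [198. 239.  15.  11.] [-0.055 -0.037] 0.033
[10.9  -0.64 -0.06] [-1.21  1.24  1.67] rows>= 1.3
[45.9  -0.64  0.14] [-2.23  1.92  3.79] rows>= 5.3
```

View pics/s4.png

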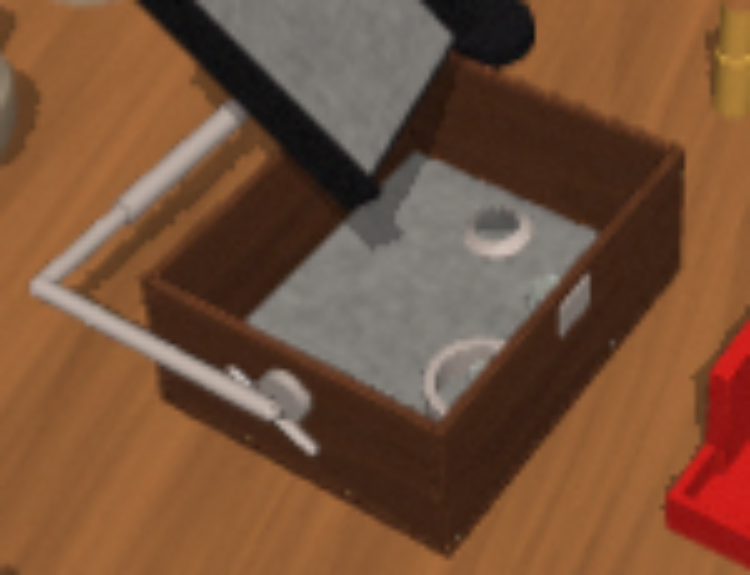

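All four are in the case: cuff, brooch, one glass piece at (540,290) and one inside the cuff at (475,370). Now I level the tray and return it.

servo_tool --series "8 -0.1 0 -0.4 0.4 0.7 0;16 -0.2 0 -0.8 0.7 1.3 0;24 -0.3 0 -1.2 1 2 0;32 -0.4 0 -1.6 1.3 2.6 0;40 -0.5 0 -2 1.6 3.2 0;45.9 -0.6 0.1 -2.2 1.9 3.8 0;45.9 -0.6 0.1 -2.2 1.9 3.8 0;45.9 -0.6 0.1 -2.2 1.9 3.8 0"

```text
t: 9.15
position: [0.6237, 0.1895, 0.259]
tool_rot: [-2.222, -2.22, 0.001]
contact_force: [0.5, 0.3, -1.6]
grip_width: 0.0086
finger_force: 89.5
```

```bash
python3 -c "
from h import *
o=get_obs();print(o['position'],o['q'].round(2))
row((.60,-.03,.25),pose(-15))
row((.5345,-.267,.20),pose(-30))"
```

```text
[0.62368196 0.18950037 0.25895106] [0.19 0.41 1.35 0.   1.38 0.19]
[-0.04 -0.   14.95] [-21.95  -2.35   0.89] rows>= 4.4
[-0.04  0.   29.95] [-45.66  -8.87   5.89] rows>= 9.4
```

servo_tool --series "0 0 2 -3 -0.3 0.1 0;0 0 5 -7 -0.8 0.3 0;0 0 8 -12 -1.3 0.5 0;0 0 12 -17 -1.8 0.7 0;0 0 15 -22 -2.4 0.9 0;0 0 18.5 -27 -3.8 1.2 0;0 0 22 -32 -5 2 0;0 0 25 -37 -6.4 3 0"

```text
t: 9.95
position: [0.5574, -0.1737, 0.2314]
tool_rot: [2.647, 1.685, 0.003]
contact_force: [1.5, -0.8, -1.4]
grip_width: 0.0088
finger_force: 89.6
```

```bash
python3 -c "
from h import *
o=get_obs();print(o['position'],o['q'].round(2))
row((.5345,-.267,.12),pose(-30))"
```

```text
[ 0.5574383  -0.17374069  0.23144368] [-0.42  0.33  1.55 -0.    1.26  0.02]
[0.23 0.02 4.96] [-9.42  1.83 11.16] rows>= 2.9
```

servo_tool --series "0 0 2 -3.5 0.6 3 0;0 0 4 -6.5 1.2 6 0;0.2 0 5 -8.5 1.6 9 0;0.2 0 5 -9.4 1.8 11 0;0.2 0 5 -9.4 1.8 11.1 0;0.2 0 5 -9.4 1.8 11.1 0"

```text
t: 10.55
position: [0.5345, -0.2642, 0.1203]
tool_rot: [-2.717, -1.571, 0.003]
contact_force: [-0.3, -0.3, -1.6]
grip_width: 0.0088
finger_force: 89.6
```

```bash
python3 -c "
from h import *
o=get_obs();print(o['position'],o['q'].round(2))
row((.5345,-.267,.0425),pose(-30))
for n in('side','top'):
  p,d=grab_frame(n);P=cloud(n,d).reshape(-1,3)
  R=Ro.from_rotvec(o['tool_rot']); Q=R.inv().apply(P-o['position']) 
  # tray floor in tool frame: between lip & plate
  m=(abs(Q[:,0])<.045)&(Q[:,1]>-.16)&(Q[:,1]<-.03)&(Q[:,2]>0)&(Q[:,2]<.06); A=Q[m]
  c=np.linalg.lstsq(np.c_[A[:,:2],np.ones(len(A))],A[:,2],rcond=None)[0]
  print(n,m.sum(),np.degrees(c[:2]),c[2])
"
```

```text
[ 0.53453948 -0.26424202  0.12031507] [-0.57  0.47  1.63 -0.    1.04 -0.05]
[-0.2  -0.    0.06] [-0.24  0.16  7.78] rows>= 1.6
side 593 [ 0.16756864 -0.1455318 ] 0.028469898981830076
top 513 [ 0.02583387 -0.1606133 ] 0.02963231165993117
```

servo_tool --series "-0.2 0 0 -0.2 0.2 3 0;-0.2 0 0 -0.2 0.2 5.5 0;-0.2 0 0 -0.2 0.2 7 0;-0.2 0 0 -0.2 0.2 7.6 0;-0.2 0 0 -0.2 0.2 7.8 0;-0.2 0 0 -0.2 0.2 7.8 0"

```text
t: 11.25
position: [0.5365, -0.2678, 0.0432]
tool_rot: [2.718, 1.572, 0.001]
contact_force: [1.2, 0.1, -2.1]
grip_width: 0.0086
finger_force: 89.4
```

servo_tool --series "0 0 0 0 0 0 20;0 0 0 0 0 0 40;0 0 0 0 0 0 70;0 0 0 0 0 0 90;0 0 0 0 0 0 90;0 0 0 0 0 -3 90;0 0 0 0 0 -8 90;0 0 0 0 0 -12 90"

```text
t: 12.05
position: [0.5355, -0.2677, 0.1638]
tool_rot: [-2.72, -1.572, 0.0]
contact_force: [0.5, -1.0, 0.2]
grip_width: 0.0769
finger_force: 0.0
```

Run:
```python
from h import *
o=get_obs();print(o)
# pre-handle: under the grip? report case-frame geometry
p,d=grab_frame('top');cv2.imwrite('pics/t5.png',p);P=cloud('top',d).reshape(-1,3)
m=(np.hypot(P[:,0]-.467,P[:,1]+.235)<.14)&(P[:,2]>.02)&(P[:,2]<.1);print(*rect(P[m]))
p,d=grab_frame('side');cv2.imwrite('pics/s5.png',p)
```

```text
{'t': 12.05, 'q': array([-5.79055011e-01,  4.23472952e-01,  1.59011051e+00,  1.27715341e-04,
        1.12837154e+00, -5.63206728e-02]), 'dq': array([-1.05945797e-03, -4.62903333e-01, -3.88260784e-01, -1.21256153e-05,
        8.26603730e-01,  1.22363365e-03]), 'tau': array([ 2.25685565e-01, -5.11159408e+01, -2.22008997e+01, -5.55063511e-03,
       -5.35827242e-01, -2.55965011e-05]), 'position': array([ 0.53547551, -0.26773273,  0.16376034]), 'tool_rot': array([-2.71973777e+00, -1.57170986e+00,  9.47861039e-05]), 'contact_force': array([ 0.52629315, -1.02938077,  0.1653379 ]), 'wrist_torque': array([-0.04634679, -0.02673051, -0.00254031]), 'finger_force': 0.0, 'grip_width': 0.07692961838791541}
[ 0.469  -0.2288] [0.132  0.1699] 59.95
```

View pics/s5.png

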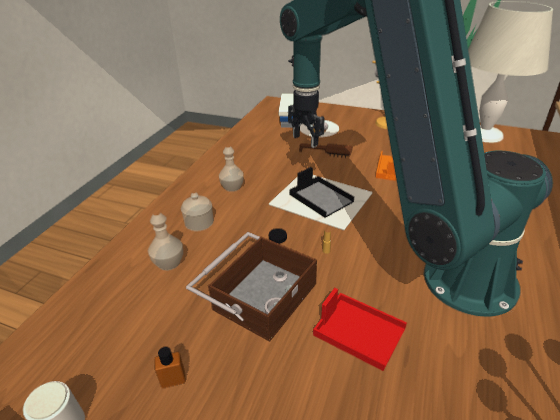

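The tray is back on the mat at about (320,195), released. Next is the handle.

Run:
```python
from h import *
cc=np.array([.479,.2245,0]);Rc=Ro.from_euler('z',-13,degrees=True)
for n in('top','side'):
    p,d=grab_frame(n); Q=Rc.inv().apply(cloud(n,d).reshape(-1,3)-cc)
    m=(Q[:,0]>.115)&(Q[:,0]<.165)&(abs(Q[:,1])<.055)&(Q[:,2]>.045)&(Q[:,2]<.09); A=Q[m]
    print('grip',n,m.sum(),A.mean(0).round(4),np.degrees(np.polyfit(A[:,1],A[:,0],1)[0]).round(1))
    for s,n2 in((1,'+y'),(-1,'-y')):
        m=(Q[:,0]>.09)&(Q[:,0]<.13)&(abs(s*Q[:,1]-.118)<.03)&(Q[:,2]>.045)&(Q[:,2]<.09); print(n2,Q[m].mean(0).round(3))
g=cc+Rc.apply([.14,0,.041]); print(g)
row((g[0],g[1],.25),pose(-13));
```

```text
grip top 171 [0.1418 0.0005 0.066 ] 0.1
+y [0.11  0.117 0.064]
-y [ 0.11  -0.118  0.065]
grip side 203 [0.1361 0.0016 0.0652] -0.3
+y [0.11  0.12  0.064]
-y [ 0.116 -0.116  0.065]
[0.61541181 0.19300685 0.041     ]
[  0.14   0.02 -16.95] [ 43.91 -16.13  -8.71] rows>= 9.5
```

servo_tool --series "0 0 0 0 0 -4 50;0 0 -2 4 -1.5 -7 50;0 0 -4 9 -3.3 -8.7 50;0 0 -6 14 -5.1 -8.7 50;0 0 -8 19 -7 -8.7 50;0 0 -10 24 -8.8 -8.7 50;0 0 -12 29 -10.6 -8.7 50;0 0 -14 34 -12.5 -8.7 50"

```text
t: 13.05
position: [0.592, 0.0676, 0.2471]
tool_rot: [-2.505, -1.892, 0.004]
contact_force: [1.1, -0.7, 0.1]
grip_width: 0.0424
finger_force: 0.0
```

```bash
python3 -c "
from h import *
row((.6154,.193,.15),pose(-13))"
```

```text
[-0.2   0.04 -2.87] [12.71 -1.14  9.7 ] rows>= 3.2
```

servo_tool --series "0 0 -1 4.5 -0.4 0 50;0 0 -2 9 -0.8 3 50;0 0 -2.9 12 -1.1 6 50;-0.2 0 -2.9 12.7 -1.1 9 50;-0.2 0 -2.9 12.7 -1.1 9.7 50;-0.2 0 -2.9 12.7 -1.1 9.7 50;-0.2 0 -2.9 12.7 -1.1 9.7 50"

```text
t: 13.75
position: [0.6177, 0.1899, 0.1527]
tool_rot: [2.458, 1.952, 0.003]
contact_force: [0.1, -0.6, 0.5]
grip_width: 0.0428
finger_force: 0.0
```

```bash
python3 -c "
from h import *
row((.6154,.193,.041),pose(-13))
p,d=grab_frame('side');cv2.imwrite('pics/s6.png',cv2.resize(p[150:350,150:350],None,fx=3,fy=3))"
```

```text
[ 0.2   0.01 -0.11] [ 0.25 -0.33 11.17] rows>= 2.2
```

View pics/s6.png

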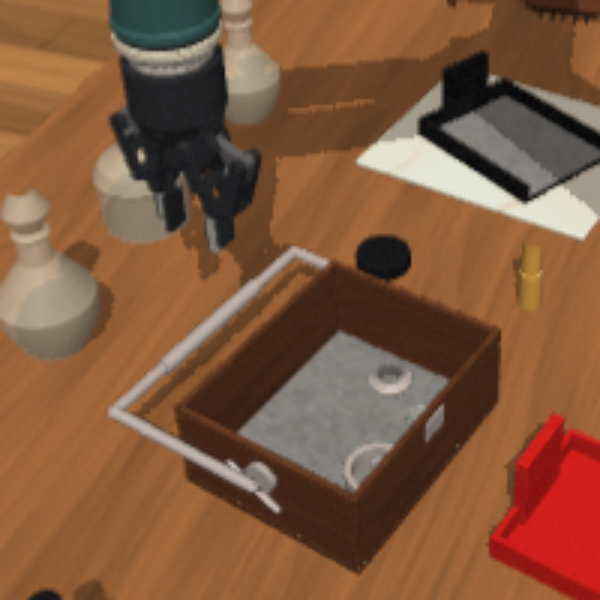

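The gripper is above the bar's middle, with its fingertips at (165–220,235) and the bar at (215,320). I descend and grip lightly.

servo_tool --series "0.2 0 0 0.2 -0.3 4 50;0.2 0 0 0.2 -0.3 8 50;0.2 0 0 0.2 -0.3 10.5 50;0.2 0 0 0.2 -0.3 11.2 50;0.2 0 0 0.2 -0.3 11.2 50;0.2 0 0 0.2 -0.3 11.2 0;0.2 0 0 0.2 -0.3 11.2 0;0.2 0 0 0.2 -0.3 11.2 0" --grip_force 35

```text
t: 14.6
position: [0.6159, 0.1938, 0.0424]
tool_rot: [2.459, 1.954, 0.003]
contact_force: [-3.3, 0.3, 6.2]
grip_width: 0.0126
finger_force: 34.1
```

servo_tool --series "0 0 0 0 0 0 0;0 0 0 0 0 0 0;0 0 0 0 0 0 0"

```text
t: 14.9
position: [0.6159, 0.1938, 0.0424]
tool_rot: [2.459, 1.955, 0.003]
contact_force: [-2.6, 0.4, 6.3]
grip_width: 0.0128
finger_force: 34.0
```

```bash
python3 -c "
from h import *
o=get_obs();print(o['position'],o['contact_force'],o['grip_width'])
for t in (8,16,24,32,40,48,56,62,68,74,80,86): print(t,round(-14*(1-np.cos(np.radians(t))),1),round(-14*np.sin(np.radians(t)),1))"
```

```text
[0.61587203 0.1938127  0.04242709] [-2.59609384  0.36052915  6.25712955] 0.012807782397202502
8 -0.1 -1.9
16 -0.5 -3.9
24 -1.2 -5.7
32 -2.1 -7.4
40 -3.3 -9.0
48 -4.6 -10.4
56 -6.2 -11.6
62 -7.4 -12.4
68 -8.8 -13.0
74 -10.1 -13.5
80 -11.6 -13.8
86 -13.0 -14.0
```

servo_tool --series "0 0 0 0 0 -1 0;0 0 0 0 -0.1 -1.9 0;0 0 0 0 -0.3 -2.9 0;0 0 0 0 -0.5 -3.9 0;0 0 0 0 -0.8 -4.8 0;0 0 0 0 -1.2 -5.7 0;0 0 0 0 -1.6 -6.6 0;0 0 0 0 -2.1 -7.4 0"

```text
t: 15.7
position: [0.5973, 0.198, 0.1163]
tool_rot: [2.457, 1.953, 0.007]
contact_force: [7.4, -0.4, -0.6]
grip_width: 0.0126
finger_force: 34.0
```

servo_tool --series "0 0 0 0 -0.6 -0.8 0;0 0 0 0 -1.2 -1.6 0;0 0 0 0 -1.8 -2.3 0;0 0 0 0 -2.5 -3 0;0 0 0 0 -3.3 -3.6 0;0 0 0 0 -4.1 -4.2 0;0 0 0 0 -5.3 -5 0;0 0 0 0 -6.7 -5.6 0"

```text
t: 16.5
position: [0.5366, 0.2121, 0.1756]
tool_rot: [2.451, 1.948, 0.018]
contact_force: [9.6, -7.0, 18.1]
grip_width: 0.0122
finger_force: 36.3
```

servo_tool --series "0 0 0 0 -0.6 -0.1 0;0 0 0 0 -1.3 -0.3 0;0 0 0 0 -2 -0.5 0;0 0 0 0 -2.8 -0.7 0;0 0 0 0 -3.5 -0.8 0;0 0 0 0 -4.2 -0.8 0;0 0 0 0 -4.6 -0.8 0;0 0 0 0 -4.6 -0.8 0"

```text
t: 17.3
position: [0.4901, 0.2228, 0.1853]
tool_rot: [2.451, 1.95, 0.016]
contact_force: [1.1, -9.5, 37.0]
grip_width: 0.0125
finger_force: 39.6
```

```bash
python3 -c "
from h import *
o=get_obs();print(o['position'],o['contact_force'],o['grip_width'])
p,d=grab_frame('side');cv2.imwrite('pics/s7.png',cv2.resize(p[120:340,130:350],None,fx=2.7,fy=2.7))"
```

```text
[0.49010791 0.22278358 0.18532494] [ 1.14348842 -9.49918576 36.97122415] 0.0124699984639374
```

View pics/s7.png

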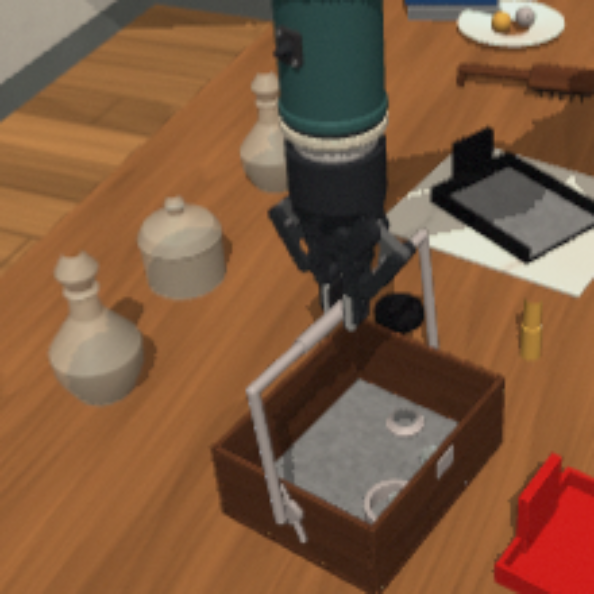

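The handle is nearly upright. I relax the vertical load, nudge it in, then open and lift.

servo_tool --series "0 0 0 0 0 -0.3 0;0 0 0 0 -0.3 -0.5 0;0 0 0 0 -0.6 -0.5 0;0 0 0 0 -0.6 -0.5 10;0 0 0 0 -0.6 -0.5 25;0 0 0 0 -0.6 -0.5 45;0 0 0 0 -0.6 -0.5 50;0 0 0 0 -0.6 -0.5 50"

```text
t: 18.15
position: [0.4781, 0.2248, 0.1827]
tool_rot: [-2.459, -1.954, 0.002]
contact_force: [-0.0, 0.8, -0.0]
grip_width: 0.0427
finger_force: 0.0
```

servo_tool --series "0 0 0 0 0 -1 50;0 0 0 0 0 -3 50;0 0 0 0 0 -6 50;0 0 0 0 0 -9 50;0 0 0 0 0 -11 50;0 0 0 0 0 -11 50;0 0 0 0 0 -11 50;0 0 0 0 0 -11 50"

```text
t: 18.95
position: [0.4781, 0.2247, 0.2921]
tool_rot: [-2.459, -1.954, 0.003]
contact_force: [-0.1, -0.3, -0.6]
grip_width: 0.0428
finger_force: 0.0
```

Run:
```python
from h import *
o=get_obs();print(o['position'],o['contact_force'])
cc=np.array([.479,.2245,0]);Rc=Ro.from_euler('z',-13,degrees=True)
p,d=grab_frame('side'); C=cloud('side',d).reshape(-1,3); Q=Rc.inv().apply(C-cc)
m=(abs(Q[:,0])<.06)&(abs(Q[:,1])<.055)&(Q[:,2]>.17)&(Q[:,2]<.225); A=Q[m]; print(len(A),A.mean(0),A.min(0),A.max(0))
m=(np.hypot(C[:,0]-.467,C[:,1]+.235)<.14)&(C[:,2]>.02)&(C[:,2]<.1);print(*rect(C[m]))
cv2.imwrite('pics/s8.png',p)
```

```text
[0.47805118 0.22466756 0.29208447] [-0.1123484  -0.32735245 -0.55743644]
252 [-0.00409543  0.00226637  0.20562051] [-0.00925443 -0.05475527  0.19767973] [0.00482609 0.05475295 0.21012614]
[ 0.4668 -0.2284] [0.1351 0.1734] 60.15
```

View pics/s8.png

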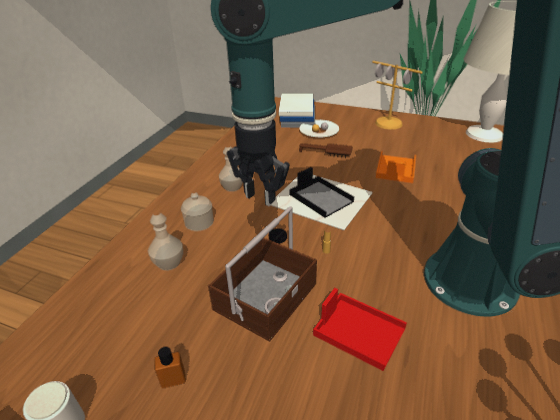

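The handle stands upright over the case (290,210 to 230,290) and the gripper is clear of it. The tray lies flat on the mat. I hand the job in.

```bash
python3 -c "
from station import *
print(job_done())"
```

```text
the job is handed in; nothing more can be done
None
```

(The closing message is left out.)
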